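# Lock the nut chopper's bayonet lid and start it

### The arm

A 7-joint arm with a two-finger parallel gripper is mounted at the origin on the work surface. World frame = base frame: x ahead of the robot, y to its left, z up, the work surface at z = 0. Lengths are in m, angles in degrees, forces in N, time in s.
With the tool pointing down it reaches from about 0.425 to 0.875 m from the base axis. Payload 4.7 kg.
Tool frame: the origin (TCP) lies between the finger pads; the fingertips stand 25 mm ahead of it and the grasp point (between the pads) lies 6 mm ahead of it; z points along the fingers, y is the direction in which the jaws open and shut (so a half turn about z gives the same grasp; the last joint's range is limited). The gripper opens to 85 mm and grips with 20 to 120 N. Pads are 22 mm wide; open, the fingers measure 114 mm over their backs; the gripper's body (76 mm by 85 mm) begins 54 mm behind the grasp point. The pads swing forward as they close: fully open they stand 13 mm farther back than shut.
Start: joints at [74.777, 18.392, -4.016, 83.108, 1.295, 78.541, -3.26], TCP at [0.179, -0.625, 0.256] pointing down, gripper open.
Joint ranges: [-163.93, 163.93], [-17.29, 119.83], [-79.2, 71.16], [3.27, 140.29], [-89.18, 269.18], [5.43, 117.66], [-154.24, 154.24]. Speed limits (degrees/s): [147.25, 147.25, 180, 180, 180, 180, 180].

### API

Orientations are given as a 3x3 rotation matrix whose columns are the frame's x, y, z axes.
In Python, from bench import arm gives the robot as it stands.
- The arm moves only by the shell command python3 -m pendant 'ROWS'. ROWS is JSON, a list of rows, each a list of 3 entries, a list of its own where there are three numbers: the shift along the tool's x, y, z in cm, then the turn, a rotation vector about the tool's x, y, z in rad, then the opening, from 0 (shut) to 1 (fully open). A call has 1 to 12 rows; each row is the pose to reach, as a shift and turn from the pose measured when the call began, along the tool's axes at that moment; what a row does not reach only later rows make up. A row lasts 1/10 s, in which the tool goes at most 50 mm and 8.59 degrees, less where a joint would pass 70% of its speed; a pose out of reach is approached as far as the arm can. A call with a gripper value outside its range is refused whole. The fingers move at their own pace and stop on an object; the grip force is fixed at half the most. Time passes only in rows, so rows that repeat a pose let the fingers close. It gives the time, the measured TCP pose, the force and the opening at its end, in the units of the state.
- arm.read_state(): the state, without advancing time (a new reading comes with each control period).
- arm.read_camera(name): name is "scene" or "top" or "wrist"; returns the picture (384x512x3 uint8, blue, green, red); there is no depth.
- arm.camera_model(name): a dict with "K" (3x3 intrinsics, pixels), "view" (4x4, takes a point from world to camera coordinates). Camera axes: x right, y up, looking along -z (the intrinsics and any distortion apply to the point x, -y, -z); pixel columns grow to the right and rows downward; lengths in m; the calibration is good to about 2 mm. A picture is of the moment at which its call begins: read the wrist's pose just before it. camera_model takes no time and is no camera call; for the wrist camera it gives the pose at the moment of the call.
- arm.hand_in(): hands the job in, once; it reports no verdict.
The state is a dict: "time": time; "joints": joint angles; "qvel": joint speeds; "tau": joint torques, N m; "ee_pos": TCP position; "eef_rot": TCP orientation; "wrist_force": force on the tool from outside, world axes, zero at the start; "torque": the same for the moment, N m; "opening": finger opening in m.
Only numpy, scipy, OpenCV 4.12 (cv2) and the standard library are available. Lean on these libraries where they do the work, as an engineer would, in place of code of your own. Each camera call takes 0.05 s, during which the arm holds its last target.

### The job

Close the nut chopper and start it: set the loose lid on the bowl with its two orange ears down in the two white-floored gaps of the black rim, push it down against the sprung seal and give it a quarter turn clockwise (seen from above), then let go so that it springs up and stays locked with its ears in the orange end pockets. Only when the lid is locked, press the green start button fully down and let it come back up. Leave the jar of nuts, the scoop and the tray of biscuits where they are.

Things in the scene. Friction and masses are not known exactly. Their poses are not given: they have to be found in the camera images.
- lid_grip (a point): Loose grey lid, 138 mm across, 0.21 to 0.39 kg, plug-down on the counter, same after half a turn. This point: on its axis inside the upright black grip bar (86 mm along x, 14 mm wide along y, 36 mm tall), 14 mm below the bar's top, 22 mm above the lid's deck; z up. 28 mm below it is the underside of the 6 mm deck disc, 42 mm below it the underside of the plug (123 mm across, foot tapered to 116).
- lid_ear (a point): Middle of one of the lid's two orange ears, 75 mm from the axis at +x of lid_grip and 25 mm below it (the other ear is opposite, at -x). Each is 16 mm wide and 6 mm thick, level with the deck disc, and reaches 81 mm from the axis, in line with the grip bar.
- bowl_mouth (a point): Centre of the fixed white chopper's clear bowl at rim height, 205 mm above the counter; mouth 127 mm across inside. Axes are the chopper's: z up, -x to its button side. The black rim round it (to 88 mm from the axis) has two roofed catches and solid collar between, 16.5 mm proud at most. With ears on top of the roofs lid_grip is 41 mm above this point. Bowl handle below, at +x +y, out to 115 mm.
- gap (a point): Middle of one of the two open gaps (white floor) in the rim where the ears go down, 80 mm from bowl_mouth at its +x; the other is at -x. Each leaves an ear about 5 degrees of play either way. With the ears in the gaps and the lid not pressed, lid_grip is 36 mm above bowl_mouth. A wall stops the lid from turning anticlockwise.
- pocket (a point): Top middle of the orange roof of one end pocket, 80 mm from bowl_mouth at its -y (the other is at +y). Pressed until lid_grip is 30 mm or less above bowl_mouth, the ears go under the black roofs and the lid turns clockwise seen from above; the pocket is at 90 degrees, a stop 5 degrees past it. Let go there, it springs up 3.5 mm (lid_grip about 33.5 mm above bowl_mouth) and cannot turn back.
- seal (a joint): Height of the sprung blue seal ring on the bowl's rim, m: 0 is free, standing 8 mm proud of the rim; -0.0075 is fully pressed. It carries the lid's deck: about 5 N to start it, about 11 N for the full travel, the lid's weight included. Pressed, the lid slides round on it with under 1 N m; its ears pass under the roofs when it is at -0.006 or lower.
- start_top (a point): Centre of the level top face of the green start button, 32 mm across, 118 mm above the counter on the chopper's steel deck, 150 mm to -x and 60 mm to -y of bowl_mouth. A red stop button of the same size, not needed, is 120 mm from it to +y. Nothing is above the button; the bowl's rim begins 73 mm from its centre, 74 mm above its face.
- start (a joint): How far the green button is pressed, m: 0 is up, 0.006 fully down; it springs back, about 5 N when fully down.
- jar: Closed jar of chopped nuts with a steel cap, 72 mm across, 115 mm tall, standing just beyond the lid's first place (centre 135 to 158 mm from the lid's); origin under its centre. Leave alone.
- scoop: Steel nut scoop with a white handle, 62 mm wide, 235 mm long, 35 mm tall, lying to one side; origin under the middle of its blade, handle to its -x. Leave alone.
- tray: Clear tray of chocolate biscuits, 240 mm (x) by 160 mm (y), 28 mm tall, on the counter to one side; origin under its centre. Leave alone.
There are look-alikes about, which are no part of the job. Leave any yellow look-alike of the part that bears lid_grip alone.

How it is judged:
By the outcome, as a careful person would: the job done as asked, in the order asked, and still so for the second after the job is handed in, with the robot touching nothing.
It also fails if it takes over 72 s, if anything falls off the work surface, if the arm or the gripper's body presses on something with over 40 N, if the wrist force passes 120 N, or if a joint passes its speed limit or range.

## Working session

There is one attempt and no reset: what is moved stays moved. The work goes in short steps, Python scripts to look and compute and a shell command to move; the robot and the scene stay as the last step left them, time stands still between calls to the robot, and variables do not carry over. Pictures are saved under pics/ and viewed, and the job is handed in when it is done.

```bash
mkdir -p pics; ls
python3 - <<'E'
from bench import arm
import cv2
s=arm.read_state()
for k in s: print(k,s[k])
for n in ("scene","top","wrist"):
    m=arm.camera_model(n); print(n,{k:(v.tolist() if hasattr(v,'tolist') else v) for k,v in m.items()})
    cv2.imwrite(f"pics/a_{n}.png",arm.read_camera(n))
E
```

```text
pics
time 0.0
joints [74.77709715 18.43932384 -4.01519154 83.17341366  1.2954962  78.53996589
 -3.26191286]
qvel [-0.04440868 -0.02823323  0.1419175   0.06087847  0.00741544  0.00981484
  0.04988785]
tau [ 7.19048658e-04 -4.93584001e+01 -3.82161140e-01 -3.14334977e+01
  1.28263567e-02  1.11793843e-02 -1.49190475e-05]
ee_pos [ 0.17931747 -0.62428339  0.25523344]
eef_rot [[ 9.61114878e-01  2.76148154e-01 -6.22344809e-04]
 [ 2.76148834e-01 -9.61113251e-01  1.77218350e-03]
 [-1.08758640e-04 -1.87513172e-03 -9.99998236e-01]]
wrist_force [-0.23864137 -0.52013892  0.14254661]
torque [-0.03442393  0.00418155  0.02533733]
opening 0.085418928614827
scene {'K': [[396.42081732307463, 0.0, 251.9067118032481], [0.0, 396.42081732307463, 188.25680532739335], [0.0, 0.0, 1.0]], 'view': [[0.812838905944381, 0.582322134921323, -0.013922792960270962, -0.4893860727266939], [-0.41336801317504596, 0.5935135566622687, 0.6905566911860455, 0.146526845316345], [0.41038981306418537, -0.5555561080924021, 0.7231442540007951, -1.6662795660385867], [0.0, 0.0, 0.0, 1.0]]}
top {'K': [[486.1060586870348, 0.0, 259.54033653623867], [0.0, 486.1060586870348, 196.98226843287526], [0.0, 0.0, 1.0]], 'view': [[-0.03124369024233864, -0.9992965322306587, -0.02074301067398404, 0.037495319075574025], [0.9943066684136685, -0.03318950425721557, 0.10125564653524981, -0.6442610109580638], [-0.10187286669252012, -0.017461313780483163, 0.9946441683099073, -1.8436062325307832], [0.0, 0.0, 0.0, 1.0]]}
wrist {'K': [[323.5941963151194, 0.0, 253.16260147057113], [0.0, 323.5941963151194, 192.1765259803485], [0.0, 0.0, 1.0]], 'view': [[0.27634745144542855, -0.9610572541987218, -0.00101991746324396, -0.6491518290904149], [0.9132025266737555, 0.2629174648453335, -0.311344747757166, 0.04104342272208566], [0.2994882825024828, 0.08510793635917949, 0.9502964841629146, -0.3801448428806323], [0.0, 0.0, 0.0, 1.0]]}
```

View pics/a_scene.png

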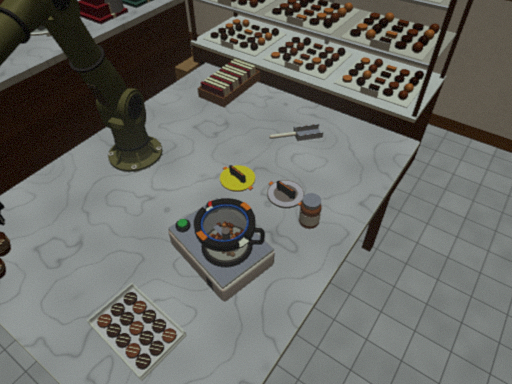

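View pics/a_top.png

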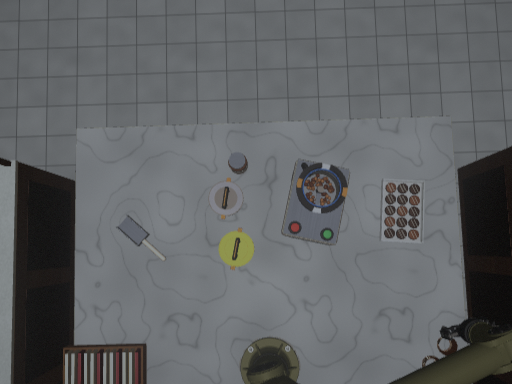

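View pics/a_wrist.png

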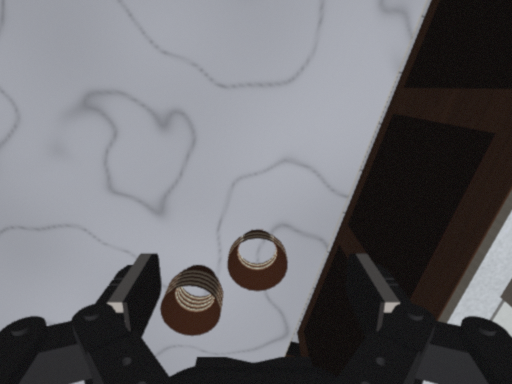

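The grey lid is at top px (226,198) and scene px (285,193). The yellow look-alike is at top (236,249), scene (238,178), and the jar is at top (237,162). The chopper bowl is at top (322,187), the red button at (295,227) and the green at (327,234). I choose the grey lid and check it in enlarged crops.

Run:
```python
import cv2
i=cv2.imread("pics/a_top.png")
cv2.imwrite("pics/b_lid.png",cv2.resize(i[140:280,190:270],None,fx=7,fy=4.28*7/4.28*0.6 if 0 else 7,interpolation=cv2.INTER_CUBIC)[:600])
cv2.imwrite("pics/b_bowl.png",cv2.resize(i[150:250,275:360],None,fx=6,fy=6,interpolation=cv2.INTER_CUBIC))
i=cv2.imread("pics/a_scene.png")
cv2.imwrite("pics/b_sc.png",cv2.resize(i[155:300,160:340],None,fx=4,fy=4,interpolation=cv2.INTER_CUBIC))
```

```text
(no output)
```

View pics/b_lid.png

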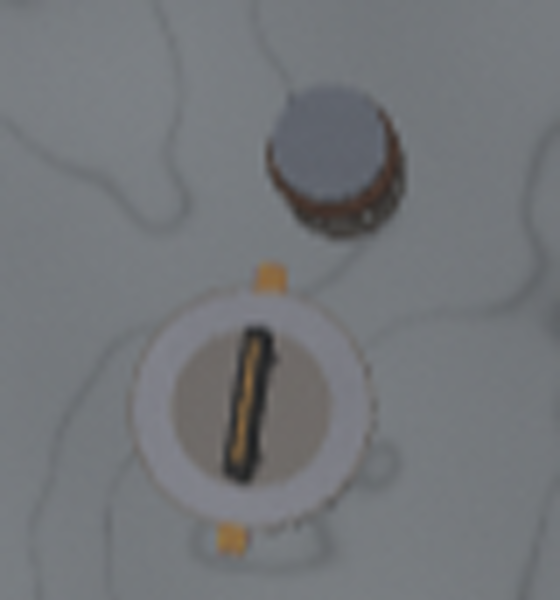

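View pics/b_bowl.png

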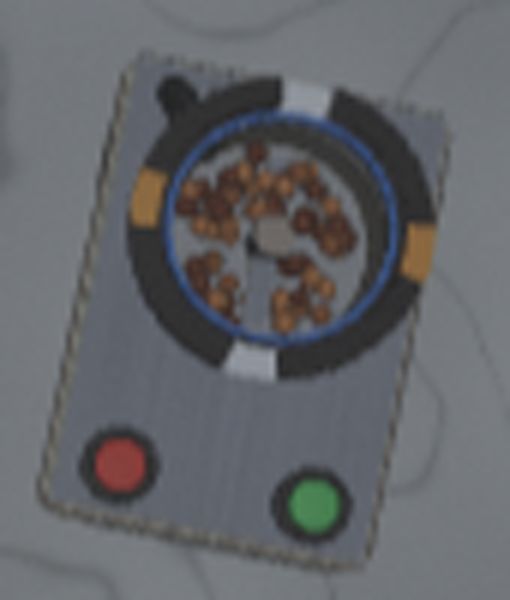

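View pics/b_sc.png

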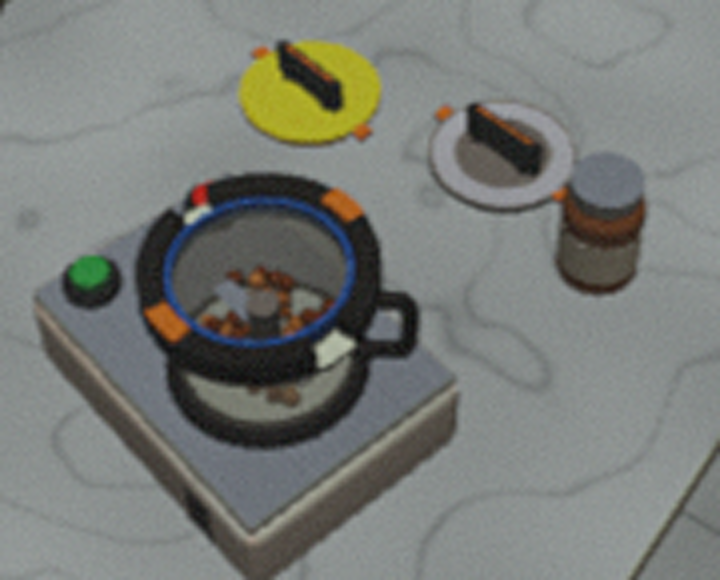

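```bash
cat > h.py <<'E'
import numpy as np
from bench import arm
def ray(name,u,v,z,m=None):
    m=m or arm.camera_model(name); K=np.array(m["K"]);V=np.array(m["view"])
    d=np.linalg.inv(K)@[u,v,1]; d=np.array([d[0],-d[1],-d[2]])
    R=V[:3,:3];c=-R.T@V[:3,3]; w=R.T@d
    return c+w*(z-c[2])/w[2]
def crop(name,u,v,x0,y0,f,z,m=None):
    return ray(name,(u+.5)/f-.5+x0,(v+.5)/f-.5+y0,z,m)
def proj(m,p):
    K=np.array(m["K"]);V=np.array(m["view"]); q=V[:3,:3]@p+V[:3,3]; q=K@[q[0],-q[1],-q[2]]; return q[:2]/q[2]
E
python3 - <<'E'
from h import *
np.set_printoptions(precision=4,suppress=True)
L=lambda u,v,z:crop("top",u,v,190,140,7,z)
B=lambda u,v,z:crop("top",u,v,275,150,6,z)
S=lambda u,v,z:crop("scene",u,v,160,155,4,z)
a,b=L(271,278,.02),L(232,538,.02)
print("lid ears",a,b,(a+b)/2,np.degrees(np.arctan2(*(a-b)[1::-1])),np.linalg.norm(a-b),"disc",L(252,407,.02),"bar",L(249,402,.056), "jar",L(328,143,.115))
print("scene lid",S(503,155,.02),"ears",S(445,114,.02),S(560,195,.02))
for lab,f,pts in (("top",B,[(281,228,.213),(307,100,.207),(252,362,.207),(148,198,.2215),(418,252,.2215),(315,503,.118),(120,463,.118)]),("scene",S,[(259,275,.213),(196,213,.207),(336,348,.207),(343,205,.2215),(166,322,.2215),(90,272,.118)])):
    r=[f(*p) for p in pts]
    print(lab); [print(x) for x in r]
    print("mid gaps",(r[1]+r[2])/2,"mid pockets",(r[3]+r[4])/2)
    for d in (r[1]-r[2],r[3]-r[4],r[0]-r[5]): print(np.degrees(np.arctan2(d[1],d[0])),np.linalg.norm(d[:2]))
E
```

```text
lid ears [0.72   0.1368 0.02  ] [0.5755 0.162  0.02  ] [0.6478 0.1494 0.02  ] -9.897742439696692 0.14673359488910254 disc [0.648  0.1492 0.02  ] bar [0.6471 0.1476 0.056 ] jar [0.778  0.0969 0.115 ]
scene lid [0.648  0.1492 0.02  ] ears [0.5745 0.1628 0.02  ] [0.7167 0.1369 0.02  ]
top
[ 0.6524 -0.2032  0.213 ]
[ 0.728  -0.2223  0.207 ]
[ 0.5754 -0.1836  0.207 ]
[ 0.6715 -0.1262  0.2215]
[ 0.6348 -0.2804  0.2215]
[ 0.4947 -0.2269  0.118 ]
[ 0.5228 -0.1095  0.118 ]
mid gaps [ 0.6517 -0.203   0.207 ] mid pockets [ 0.6532 -0.2033  0.2215]
-14.246264834870678 0.15745835763563037
76.62326320697863 0.1585442086863893
8.551801290827537 0.15947004843514936
scene
[ 0.6567 -0.2058  0.213 ]
[ 0.5785 -0.183   0.207 ]
[ 0.7367 -0.2221  0.207 ]
[ 0.6712 -0.1241  0.2215]
[ 0.6345 -0.2798  0.2215]
[ 0.493 -0.224  0.118]
mid gaps [ 0.6576 -0.2025  0.207 ] mid pockets [ 0.6529 -0.202   0.2215]
166.1085740705191 0.16291222803846206
76.74247252372172 0.16000653898379266
6.367161317011883 0.16474452379963303
```

```bash
cat >> h.py <<'E'
from scipy.spatial.transform import Rotation as Ro
np.set_printoptions(precision=4,suppress=True)
def go(x,y,z,yaw,brief=False):
    """target TCP, tool x at yaw deg, pointing down"""
    s=arm.read_state(); R=np.array(s["eef_rot"]); p=np.array(s["ee_pos"])
    c,n=np.cos(np.radians(yaw)),np.sin(np.radians(yaw))
    T=np.array([[c,n,0],[n,-c,0],[0,0,-1.]])
    print("t",s["time"],"pos",p,"yaw",np.degrees(np.arctan2(R[1,0],R[0,0])).round(2),"F",np.array(s["wrist_force"]),"open",s["opening"],"q",np.array(s["joints"]).round(1))
    print("shift cm",R.T@(np.array([x,y,z])-p)*100,"turn",Ro.from_matrix(R.T@T).as_rotvec())
E
python3 -c "
from h import *
go(.45,-.2,.30,95)"
```

```text
t 0.15 pos [ 0.1794 -0.6244  0.2555] yaw 16.03 F [ 0.4261 -0.121   0.4901] open 0.08534876854681078 q [74.8 18.4 -4.  83.2  1.3 78.5 -3.3]
shift cm [ 37.7314 -33.3199  -4.4059] turn [-0.0013 -0.0009 -1.3783]
```

```bash
python3 -m pendant '[[[0,0,-4.4],[0,0,0],1],[[37.7,-33.3,-4.4],[0,0,-1.38],1],[[37.7,-33.3,-4.4],[0,0,-1.38],1],[[37.7,-33.3,-4.4],[0,0,-1.38],1],[[37.7,-33.3,-4.4],[0,0,-1.38],1],[[37.7,-33.3,-4.4],[0,0,-1.38],1],[[37.7,-33.3,-4.4],[0,0,-1.38],1],[[37.7,-33.3,-4.4],[0,0,-1.38],1],[[37.7,-33.3,-4.4],[0,0,-1.38],1],[[37.7,-33.3,-4.4],[0,0,-1.38],1],[[37.7,-33.3,-4.4],[0,0,-1.38],1],[[37.7,-33.3,-4.4],[0,0,-1.38],1]]'; python3 -c "
from h import *
go(.648,.149,.20,170.1)"
```

```text
time: 1.35
ee_pos: [0.4532, -0.1926, 0.3003]
eef_rot: [[-0.101, 0.995, 0.002], [0.995, 0.101, 0.004], [0.003, 0.002, -1.0]]
wrist_force: [0.5, -0.5, -0.8]
opening: 0.0856
t 1.35 pos [ 0.4532 -0.1926  0.3003] yaw 95.82 F [ 0.5304 -0.5428 -0.7741] open 0.08556293250464825 q [ 51.7  -0.9 -31.  100.   -0.7  80.8  26.7]
shift cm [31.9753 22.8289 10.1849] turn [ 0.0039 -0.0017 -1.2964]
```

```bash
python3 -m pendant '[[[32,22.8,5],[0,0,-1.3],1],[[32,22.8,5],[0,0,-1.3],1],[[32,22.8,5],[0,0,-1.3],1],[[32,22.8,5],[0,0,-1.3],1],[[32,22.8,5],[0,0,-1.3],1],[[32,22.8,10.2],[0,0,-1.3],1],[[32,22.8,10.2],[0,0,-1.3],1],[[32,22.8,10.2],[0,0,-1.3],1],[[32,22.8,10.2],[0,0,-1.3],1],[[32,22.8,10.2],[0,0,-1.3],1],[[32,22.8,10.2],[0,0,-1.3],1]]'; python3 -c "
from h import *
import cv2
m=arm.camera_model('wrist');i=arm.read_camera('wrist')
cv2.imwrite('pics/c_w.png',i)
for p in ([.648,.149,.056],[.7219,.1361,.02],[.5741,.1619,.02]): print(proj(m,np.array(p)))
go(.648,.149,.12,170.1)"
```

```text
time: 2.45
ee_pos: [0.6475, 0.1484, 0.1993]
eef_rot: [[-0.985, 0.171, 0.0], [0.171, 0.985, 0.003], [0.0, 0.003, -1.0]]
wrist_force: [-0.0, 0.4, -0.2]
opening: 0.0851
[253.6032 186.5601]
[253.3266 246.1547]
[253.602   92.8539]
t 2.5 pos [0.6479 0.1475 0.2   ] yaw 170.1 F [-0.5035 -0.3006 -0.3996] open 0.08495746586461513 q [ 20.4  29.6 -49.2  83.9  22.5  76.6  49.9]
shift cm [0.0226 0.1288 7.9989] turn [0.0026 0.0011 0.    ]
```

View pics/c_w.png

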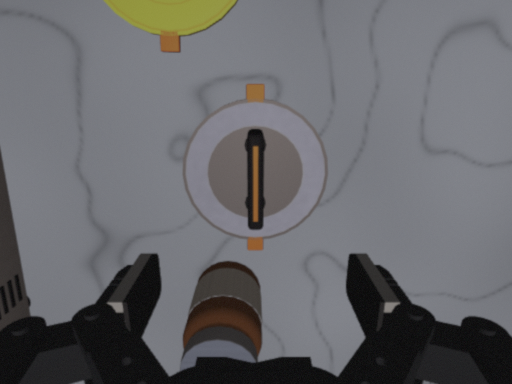

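```bash
python3 -c "
from h import *
m=arm.camera_model('wrist');V=np.array(m['view']);print('cam',-V[:3,:3].T@V[:3,3])
a=ray('wrist',255.5,145,.056,m);b=ray('wrist',256.2,225,.056,m)
print('bar',a,b,(a+b)/2,np.degrees(np.arctan2(*(a-b)[1::-1])),np.linalg.norm(a-b))
a=ray('wrist',255.5,93,.02,m);b=ray('wrist',255.5,244,.02,m)
print('ears',a,b,(a+b)/2,np.degrees(np.arctan2(*(a-b)[1::-1])),np.linalg.norm(a-b))
"
```

```text
cam [0.5682 0.161  0.3179]
bar [0.6141 0.1556 0.056 ] [0.6841 0.1441 0.056 ] [0.6491 0.1499 0.056 ] 170.73883509110445 0.07092258585297398
ears [0.5751 0.1626 0.02  ] [0.7208 0.1375 0.02  ] [0.648  0.1501 0.02  ] 170.239926164174 0.14787823549522253
```

```bash
python3 -m pendant '[[[0,0.2,5],[0,0,0],1],[[0,0.2,9],[0,0,0],1],[[0,0.2,12],[0,0,0],1],[[0,0.2,14],[0,0,0],1],[[0,0.2,14.9],[0,0,0],1],[[0,0.2,14.9],[0,0,0],1],[[0,0.2,14.9],[0,0,0],0],[[0,0.2,14.9],[0,0,0],0],[[0,0.2,14.9],[0,0,0],0],[[0,0.2,14.9],[0,0,0],0],[[0,0.2,14.9],[0,0,0],0],[[0,0.2,14.9],[0,0,0],0]]'; python3 -c "
from h import *
go(.648,.1497,.12,170.1)"
```

```text
time: 3.7
ee_pos: [0.6489, 0.1502, 0.0516]
eef_rot: [[-0.985, 0.172, 0.003], [0.172, 0.985, 0.003], [-0.002, 0.003, -1.0]]
wrist_force: [0.1, 0.4, 2.7]
opening: 0.013
t 3.7 pos [0.6489 0.1502 0.0516] yaw 170.11 F [0.1038 0.4142 2.6656] open 0.012999343497288948 q [ 17.7  37.5 -45.   91.3  28.7  63.2  45.6]
shift cm [ 0.0647 -0.0406 -6.8385] turn [0.0032 0.0022 0.0002]
```

```bash
python3 -m pendant '[[[0,0,-2],[0,0,0],0],[[0,0,-6],[0,0,0],0],[[0,0,-10],[0,0,0],0],[[0,0,-14],[0,0,0],0],[[0,0,-18],[0,0,0],0],[[0,0,-22],[0,0,0],0],[[0,0,-25],[0,0,0],0],[[0,0,-27],[0,0,0],0],[[0,0,-28],[0,0,0],0],[[0,0,-28],[0,0,0],0]]'; python3 -c "
from h import *
import cv2
m=arm.camera_model('wrist');i=arm.read_camera('wrist')
cv2.imwrite('pics/d_w.png',i)
go(.653,-.203,.33,166.3)"
```

```text
time: 4.7
ee_pos: [0.6482, 0.1498, 0.3334]
eef_rot: [[-0.985, 0.171, 0.005], [0.171, 0.985, 0.003], [-0.004, 0.004, -1.0]]
wrist_force: [0.6, 0.5, -1.9]
opening: 0.0125
t 4.75 pos [0.6479 0.1495 0.3316] yaw 170.13 F [ 0.8072 -0.3678 -2.8236] open 0.012718801711773593 q [ 19.6  26.2 -50.8  72.6  20.   89.9  52. ]
shift cm [ -6.5487 -34.6428   0.0721] turn [0.0031 0.002  0.0668]
```

View pics/d_w.png

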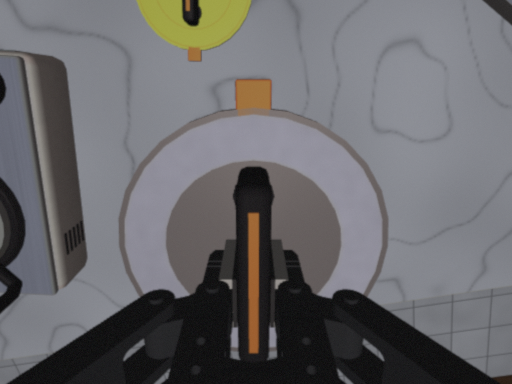

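```bash
python3 -c "
from h import *
m=arm.camera_model('wrist');s=arm.read_state();p=np.array(s['ee_pos']);R=np.array(s['eef_rot'])
for u,v in ((254,80),(254,110),(237,80),(271,80)):
  print(R.T@(ray('wrist',u,v,p[2]-.0316,m)-p)*1000)
for u,v in ((254,213),(254,352)):
  print('bar',R.T@(ray('wrist',u,v,p[2]+.0044,m)-p)*1000)
"; python3 -m pendant '[[[-0.5,-3,0],[0,0,0.03],0],[[-1.5,-8,0],[0,0,0.067],0],[[-2.5,-13,0],[0,0,0.067],0],[[-3.5,-18,0],[0,0,0.067],0],[[-4.4,-23,0],[0,0,0.067],0],[[-5.2,-28,0],[0,0,0.067],0],[[-6,-32,0],[0,0,0.067],0],[[-6.5,-34.6,0],[0,0,0.067],0],[[-6.5,-34.6,0],[0,0,0.067],0],[[-6.5,-34.6,0],[0,0,0.067],0]]'; python3 -c "
from h import *
import cv2
m=arm.camera_model('wrist')
cv2.imwrite('pics/e_w.png',arm.read_camera('wrist'))
cv2.imwrite('pics/e_s.png',arm.read_camera('scene')[140:300,140:340].repeat(4,0).repeat(4,1)[:600,:800])
cv2.imwrite('pics/e_t.png',cv2.resize(arm.read_camera('top')[130:280,240:400],None,fx=4,fy=4))
go(.653,-.203,.27,166.3)"
```

```text
[83.0064  0.2845 31.4247]
[70.2808  0.2969 31.4517]
[83.0049 -7.1354 31.4019]
[83.0079  7.7064 31.4474]
bar [35.0008  0.2516 -4.4737]
bar [-31.1484   0.3161  -4.3329]
time: 5.75
ee_pos: [0.6518, -0.2032, 0.3284]
eef_rot: [[-0.971, 0.238, -0.001], [0.238, 0.971, 0.005], [0.002, 0.004, -1.0]]
wrist_force: [0.7, 0.2, -1.4]
opening: 0.0132
t 5.9 pos [ 0.6526 -0.2003  0.3301] yaw 166.46 F [-0.0459  0.4833 -0.9355] open 0.013574480787979194 q [ 44.9  27.2 -45.   69.7  18.6  90.2  79.8]
shift cm [-0.0982 -0.2806  6.0097] turn [0.0042 0.0007 0.0029]
```

View pics/e_w.png

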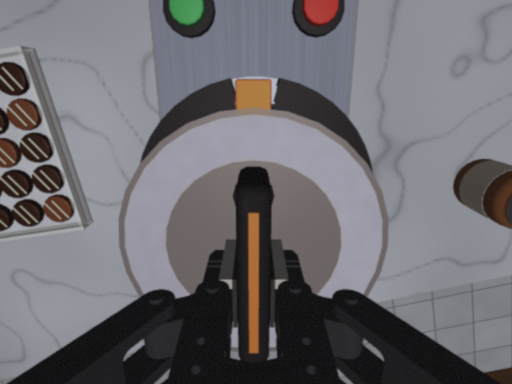

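View pics/e_s.png

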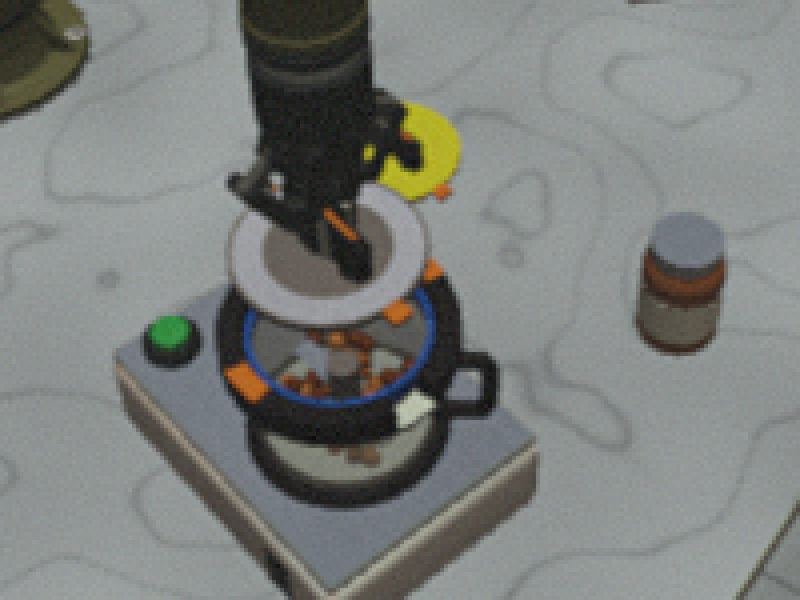

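View pics/e_t.png

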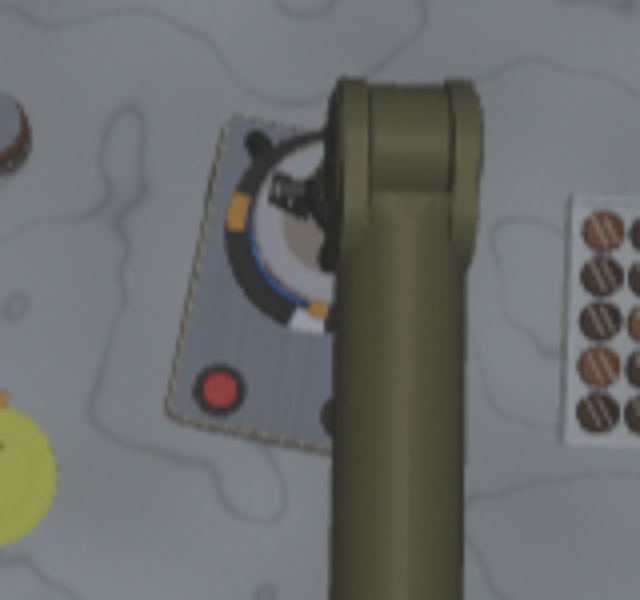

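```bash
python3 -c "
from h import *
go(.6545,-.2034,.262,166.3)"; python3 -m pendant '[[[-0.2,-0.2,2],[0,0,0],0],[[-0.2,-0.2,4],[0,0,0],0],[[-0.2,-0.2,5],[0,0,0],0],[[-0.2,-0.2,5],[0,0,0],0],[[-0.2,-0.2,5],[0,0,0],0]]';  python3 -c "
from h import *
go(.6545,-.2034,.262,166.3)
import cv2
cv2.imwrite('pics/f_w.png',arm.read_camera('wrist'))
go(.6545,-.2034,.262,166.3)"
```

```text
t 5.9 pos [ 0.6526 -0.2003  0.3301] yaw 166.46 F [-0.0459  0.4833 -0.9355] open 0.013574480787979194 q [ 44.9  27.2 -45.   69.7  18.6  90.2  79.8]
shift cm [-0.2529 -0.2878  6.8098] turn [0.0042 0.0007 0.0029]
time: 6.4
ee_pos: [0.6544, -0.2019, 0.2808]
eef_rot: [[-0.972, 0.233, 0.002], [0.233, 0.972, 0.004], [-0.001, 0.004, -1.0]]
wrist_force: [-0.6, 0.2, -1.7]
opening: 0.013
t 6.4 pos [ 0.6544 -0.2019  0.2808] yaw 166.52 F [-0.618   0.2174 -1.7217] open 0.013004695861008714 q [ 45.5  28.2 -44.6  74.2  19.2  85.1  79.3]
shift cm [-0.0385 -0.1565  1.8811] turn [0.0043 0.0014 0.0038]
t 6.45 pos [ 0.6547 -0.2021  0.2813] yaw 166.5 F [-0.2557  0.0831 -1.5075] open 0.013181699870559477 q [ 45.5  28.1 -44.6  74.2  19.2  85.1  79.3]
shift cm [-0.0085 -0.1438  1.9322] turn [0.0042 0.0024 0.0034]
```

View pics/f_w.png

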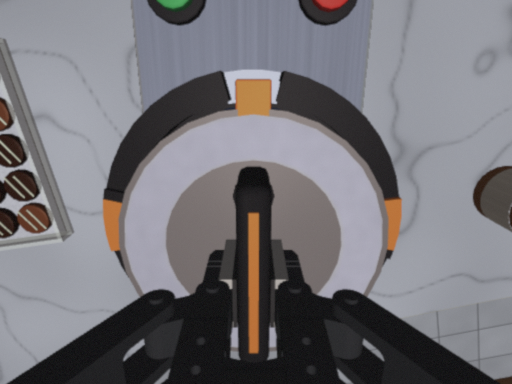

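```bash
python3 -c "
from h import *
m=arm.camera_model('wrist')
for a,b,z in (((112,225),(393,223),.2215),((107,200),(400,200),.2215),((253.5,72),(253.5,72),.207)): 
  a=ray('wrist',*a,z,m);b=ray('wrist',*b,z,m);print(a,b,(a+b)/2)
"; python3 -m pendant '[[[0,-0.05,1],[0,0,0],0],[[0,-0.05,2],[0,0,0],0],[[0,-0.05,2.5],[0,0,0],0],[[0,-0.05,2.5],[0,0,0],0]]'
```

```text
[ 0.6337 -0.2836  0.2215] [ 0.6719 -0.1199  0.2215] [ 0.6528 -0.2018  0.2215]
[ 0.6181 -0.2806  0.2215] [ 0.6582 -0.1145  0.2215] [ 0.6381 -0.1975  0.2215]
[ 0.5695 -0.1812  0.207 ] [ 0.5695 -0.1812  0.207 ] [ 0.5695 -0.1812  0.207 ]
time: 6.85
ee_pos: [0.6539, -0.2025, 0.2548]
eef_rot: [[-0.972, 0.234, 0.001], [0.234, 0.972, 0.004], [0.0, 0.004, -1.0]]
wrist_force: [0.2, -0.4, -1.3]
opening: 0.0135
```

```bash
python3 -m pendant '[[[0,0,0.3],[0,0,0],0],[[0,0,0.6],[0,0,0],0],[[0,0,0.8],[0,0,0],0],[[0,0,0.8],[0,0,0],0],[[0,0,0.8],[0,0,0],0]]';python3 -m pendant '[[[0,0,0.3],[0,0,0],0],[[0,0,0.3],[0,0,0],0],[[0,0,0.3],[0,0,0],0]]'
```

```text
time: 7.35
ee_pos: [0.6545, -0.2026, 0.2481]
eef_rot: [[-0.972, 0.234, 0.003], [0.234, 0.972, 0.003], [-0.002, 0.004, -1.0]]
wrist_force: [1.1, -0.3, 5.0]
opening: 0.013
time: 7.65
ee_pos: [0.6546, -0.2026, 0.2462]
eef_rot: [[-0.972, 0.234, 0.004], [0.234, 0.972, 0.003], [-0.003, 0.003, -1.0]]
wrist_force: [-1.8, 0.4, 6.6]
opening: 0.013
```

```bash
python3 -m pendant '[[[0,0,0.2],[0,0,0],0],[[0,0,0.4],[0,0,0],0],[[0,0,0.4],[0,0,0],0],[[0,0,0.4],[0,0,0],0]]'; python3 -c "
from h import *
import cv2
cv2.imwrite('pics/g_w.png',arm.read_camera('wrist'))
cv2.imwrite('pics/g_s.png',cv2.resize(arm.read_camera('scene')[170:270,160:290],None,fx=6,fy=6))
go(.6545,-.203,.243,166.3)"
```

```text
time: 8.05
ee_pos: [0.6546, -0.2026, 0.2439]
eef_rot: [[-0.972, 0.234, 0.004], [0.234, 0.972, 0.002], [-0.004, 0.003, -1.0]]
wrist_force: [-2.1, -0.2, 7.3]
opening: 0.0132
t 8.15 pos [ 0.6546 -0.2026  0.2439] yaw 166.47 F [-2.2104  0.6833  9.3174] open 0.012973531798687972 q [ 45.8  29.  -44.3  77.4  19.9  81.2  78.7]
shift cm [ 0.0007 -0.0417  0.0874] turn [0.0029 0.0038 0.003 ]
```

View pics/g_w.png

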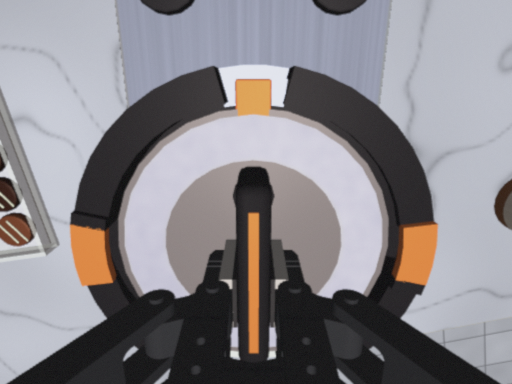

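View pics/g_s.png

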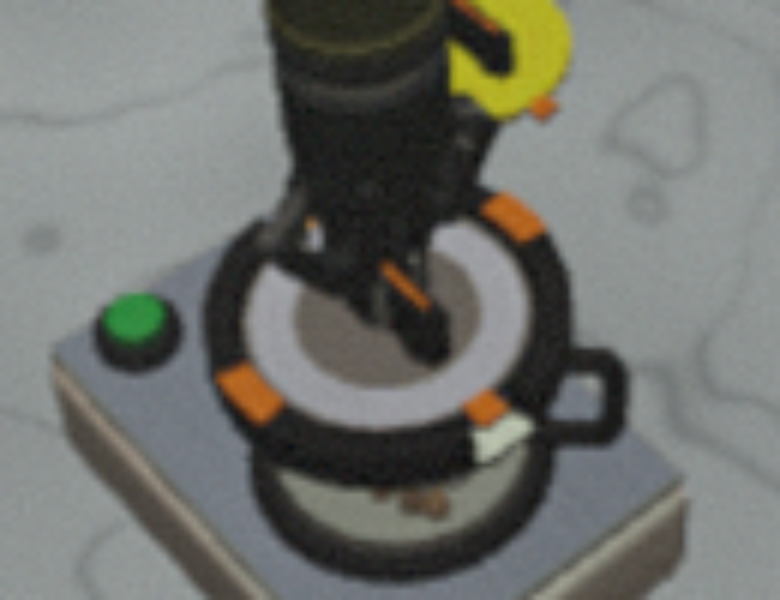

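```bash
python3 -m pendant '[[[0,0,0.2],[0,0,0],0],[[0,0,0.35],[0,0,0],0],[[0,0,0.35],[0,0,0],0],[[0,-0.02,0.35],[0,0,0.12],0],[[0,-0.03,0.35],[0,0,0.24],0],[[0.01,-0.05,0.35],[0,0,0.36],0],[[0.02,-0.07,0.35],[0,0,0.48],0],[[0.03,-0.08,0.35],[0,0,0.6],0],[[0.03,-0.08,0.35],[0,0,0.6],0]]'; python3 -c "
from h import *
go(.653,-.203,.243,76.3)"
```

```text
time: 9.05
ee_pos: [0.6549, -0.2032, 0.2431]
eef_rot: [[-0.669, 0.743, 0.007], [0.743, 0.669, 0.0], [-0.005, 0.006, -1.0]]
wrist_force: [-0.3, 0.5, 10.5]
opening: 0.013
t 9.05 pos [ 0.6549 -0.2032  0.2431] yaw 131.97 F [-0.2616  0.5199 10.4858] open 0.012953450695094838 q [ 42.   27.3 -38.1  77.8  16.6  80.1  46.3]
shift cm [ 0.1457 -0.1294  0.006 ] turn [0.0076 0.0016 0.9716]
```

```bash
python3 -m pendant '[[[0.01,-0.02,0.2],[0,0,0.12],0],[[0.03,-0.04,0.25],[0,0,0.24],0],[[0.05,-0.06,0.25],[0,0,0.36],0],[[0.06,-0.08,0.25],[0,0,0.48],0],[[0.08,-0.1,0.25],[0,0,0.6],0],[[0.1,-0.11,0.25],[0,0,0.72],0],[[0.12,-0.12,0.25],[0,0,0.84],0],[[0.13,-0.13,0.25],[0,0,0.94],0],[[0.13,-0.13,0.25],[0,0,0.98],0],[[0.13,-0.13,0.25],[0,0,0.98],0]]'; python3 -c "
from h import *
print(arm.read_state()['torque'])
import cv2
cv2.imwrite('pics/h_w.png',arm.read_camera('wrist'))
go(.653,-.203,.243,76.3)"
```

```text
time: 10.05
ee_pos: [0.6531, -0.2036, 0.2431]
eef_rot: [[0.245, 0.969, 0.009], [0.969, -0.245, -0.002], [0.0, 0.009, -1.0]]
wrist_force: [-1.5, -0.9, 10.7]
opening: 0.013
[-0.1161  1.0583  0.3   ]
t 10.1 pos [ 0.6532 -0.2036  0.2431] yaw 75.84 F [-1.8074  0.4475 10.7529] open 0.012868352689325086 q [ 35.8  25.  -28.6  78.4  11.9  79.   -6.9]
shift cm [ 0.0522 -0.0299  0.0121] turn [ 0.0089 -0.0004 -0.0081]
```

View pics/h_w.png

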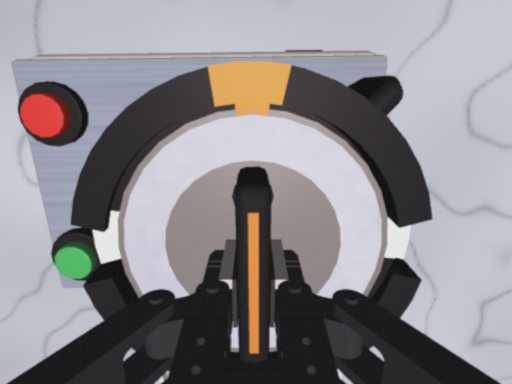

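```bash
python3 -m pendant '[[[0,0,-0.2],[0,0,0],0],[[0,0,-0.35],[0,0,0],0],[[0,0,-0.35],[0,0,0],0],[[0,0,-0.35],[0,0,0],0]]'; python3 -m pendant '[[[0,0,0],[0,0,-0.06],0],[[0,0,0],[0,0,-0.12],0],[[0,0,0],[0,0,-0.12],0]]'; python3 -c "
from h import *
s=arm.read_state();print(s['torque'])
go(.653,-.203,.243,76.3)"
```

```text
time: 10.5
ee_pos: [0.6531, -0.2036, 0.247]
eef_rot: [[0.245, 0.97, 0.009], [0.97, -0.245, -0.002], [0.0, 0.009, -1.0]]
wrist_force: [-0.8, -0.5, 6.3]
opening: 0.0131
time: 10.8
ee_pos: [0.6529, -0.2034, 0.2474]
eef_rot: [[0.129, 0.992, 0.009], [0.992, -0.129, -0.001], [0.001, 0.009, -1.0]]
wrist_force: [-0.5, 1.4, 5.9]
opening: 0.0128
[ 0.3706  0.6204 -1.3344]
t 10.8 pos [ 0.6529 -0.2034  0.2474] yaw 82.57 F [-0.4544  1.3752  5.8636] open 0.012814809839816121 q [ 36.6  25.1 -29.7  78.   12.3  79.6  -0.4]
shift cm [ 0.0443 -0.0012  0.4383] turn [ 0.0087 -0.001   0.1095]
```

```bash
python3 -m pendant '[[[0,0,0],[0,0,0.06],0],[[0,0,0],[0,0,0.11],0],[[0,0,-0.1],[0,0,0.11],0],[[0,0,-0.15],[0,0,0.11],0],[[0,0,-0.15],[0,0,0.11],0]]'; python3 -c "
from h import *
s=arm.read_state();print(s['torque'])
import cv2
cv2.imwrite('pics/i_w.png',arm.read_camera('wrist'))
go(.653,-.203,.243,76.3)"
```

```text
time: 11.3
ee_pos: [0.6529, -0.2044, 0.2482]
eef_rot: [[0.237, 0.971, 0.009], [0.971, -0.237, -0.001], [0.001, 0.009, -1.0]]
wrist_force: [2.5, -2.8, -1.2]
opening: 0.0128
[-0.7163 -0.0751 -0.0637]
t 11.35 pos [ 0.6528 -0.2044  0.2481] yaw 76.26 F [ 1.9003 -4.0272 -0.6986] open 0.012997948431850375 q [ 35.9  24.9 -28.7  78.   11.9  79.6  -6.3]
shift cm [ 0.1382 -0.0226  0.5134] turn [ 0.0086 -0.0007 -0.0007]
```

View pics/i_w.png

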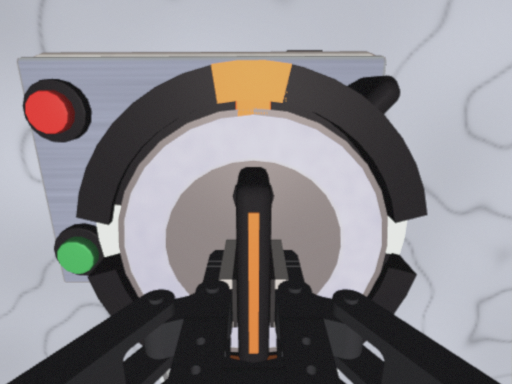

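```bash
python3 -m pendant '[[[0,0,0],[0,0,0],0.5],[[0,0,0],[0,0,0],0.5],[[0,0,0],[0,0,0],0.5],[[0,0,-2],[0,0,0],0.5],[[0,0,-5],[0,0,0],0.5],[[0,0,-9],[0,0,0],0.5],[[0,0,-9],[0,0,0],0.5],[[0,0,-9],[0,0,0],0.5]]'; python3 -c "
from h import *
s=arm.read_state();print(s['torque'])
import cv2
m=arm.camera_model('wrist')
cv2.imwrite('pics/j_w.png',arm.read_camera('wrist'))
cv2.imwrite('pics/j_s.png',cv2.resize(arm.read_camera('scene')[170:270,160:290],None,fx=6,fy=6))
for p in ([.653,-.203,.2525],[.6719,-.1251,.2215],[.653+.0189,-.203+.0777,.2165]): print(proj(m,np.array(p)))
go(.4927,-.2258,.20,76.3)"
```

```text
time: 12.15
ee_pos: [0.6527, -0.2036, 0.3397]
eef_rot: [[0.237, 0.972, 0.011], [0.972, -0.237, -0.002], [0.001, 0.011, -1.0]]
wrist_force: [-1.0, 0.8, -0.2]
opening: 0.0424
[ 0.0435  0.0143 -0.0017]
[252.5917 209.0344]
[251.9599  84.8663]
[251.9653  85.1833]
t 12.25 pos [ 0.6517 -0.2039  0.337 ] yaw 76.29 F [-0.4397  0.144  -0.5319] open 0.04326721569606201 q [ 35.2  23.5 -29.   69.7  11.1  89.1  -5.5]
shift cm [ -5.9138 -15.0252  13.5957] turn [ 0.0069 -0.0009 -0.0003]
```

View pics/j_w.png

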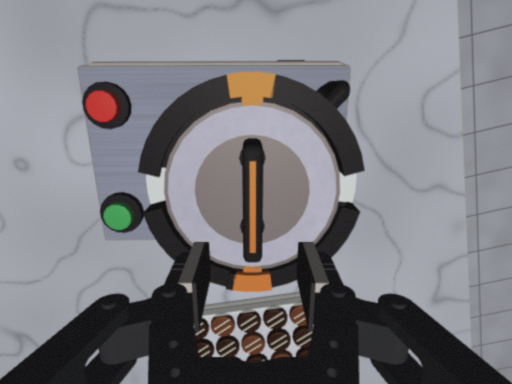

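View pics/j_s.png

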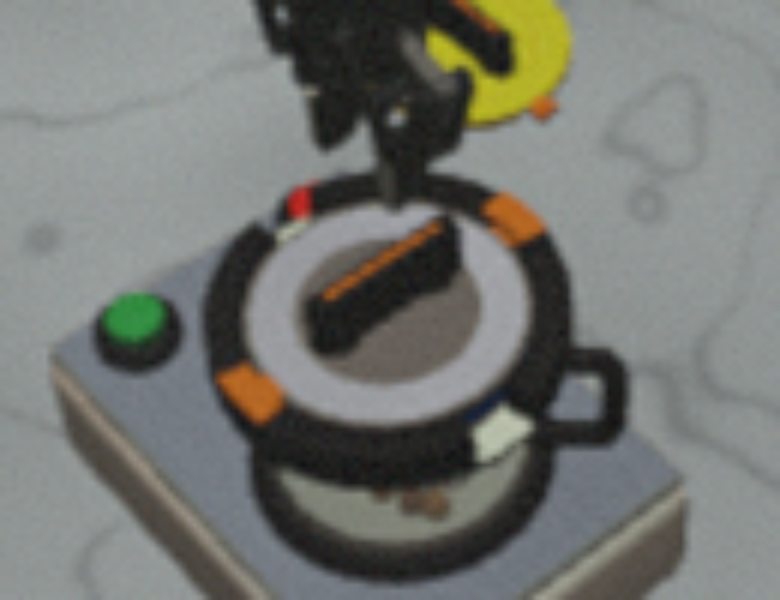

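Wrist picture j_w: the lid stays down with the gripper open, bar at (253,200) in line with the orange pockets at (251,88) and (253,282). The height matches the locked state, about 33.5 mm. Next is the green button.

```bash
python3 -c "
from h import *
go(.4927,-.2258,.20,150)"; python3 -m pendant '[[[-2,-5,0],[0,0,-0.13],0],[[-4,-10,0],[0,0,-0.26],0],[[-5.9,-15,0],[0,0,-0.4],0],[[-5.9,-15,0],[0,0,-0.54],0],[[-5.9,-15,0],[0,0,-0.68],0],[[-5.9,-15,4],[0,0,-0.82],0],[[-5.9,-15,8],[0,0,-0.96],0],[[-5.9,-15,12],[0,0,-1.1],0],[[-5.9,-15,13.5],[0,0,-1.28],0],[[-5.9,-15,13.5],[0,0,-1.28],0],[[-5.9,-15,13.5],[0,0,-1.28],0]]'; python3 -c "
from h import *
import cv2
m=arm.camera_model('wrist')
cv2.imwrite('pics/k_w.png',arm.read_camera('wrist'))
print(proj(m,np.array([.4927,-.2258,.118])))
go(.4927,-.2258,.146,150)"
```

```text
t 12.25 pos [ 0.6517 -0.2039  0.337 ] yaw 76.29 F [-0.4397  0.144  -0.5319] open 0.04326721569606201 q [ 35.2  23.5 -29.   69.7  11.1  89.1  -5.5]
shift cm [ -5.9138 -15.0252  13.5957] turn [ 0.0065  0.0037 -1.2866]
time: 13.35
ee_pos: [0.4927, -0.2256, 0.2007]
eef_rot: [[-0.862, 0.508, 0.006], [0.508, 0.862, 0.0], [-0.005, 0.003, -1.0]]
wrist_force: [-0.3, -0.3, 0.9]
opening: 0.0001
[252.8253 212.3882]
t 13.4 pos [ 0.4933 -0.2259  0.2016] yaw 149.47 F [0.9624 0.7899 0.0535] open 0.0003096478184914444 q [ 52.9   9.4 -33.9 102.    5.5  69.8  76.9]
shift cm [ 0.0976 -0.0454  5.5642] turn [ 0.0031  0.0072 -0.0093]
```

View pics/k_w.png

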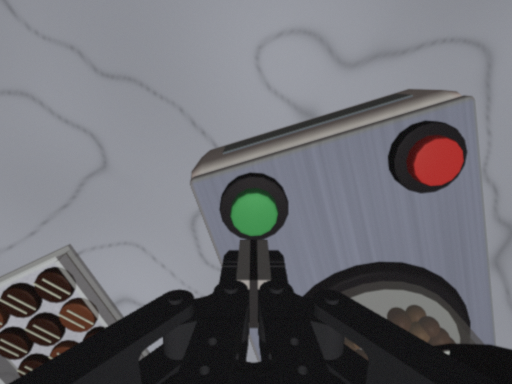

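```bash
python3 -m pendant '[[[0.1,0,3],[0,0,0],0],[[0.1,0,5],[0,0,0],0],[[0.1,0,5.5],[0,0,0],0],[[0.1,0,5.8],[0,0,0],0],[[0.1,0,6.1],[0,0,0],0],[[0.1,0,6.4],[0,0,0],0],[[0.1,0,6.5],[0,0,0],0],[[0.1,0,6.6],[0,0,0],0],[[0.1,0,6.6],[0,0,0],0]]'
```

```text
time: 14.3
ee_pos: [0.4937, -0.2257, 0.1407]
eef_rot: [[-0.861, 0.508, 0.008], [0.508, 0.861, -0.004], [-0.009, 0.001, -1.0]]
wrist_force: [-11.4, 4.6, 26.5]
opening: -0.0001
```

```bash
python3 -c "
from h import *
import cv2
print(arm.read_state()['torque'])
cv2.imwrite('pics/l_w.png',arm.read_camera('wrist'))
cv2.imwrite('pics/l_s.png',cv2.resize(arm.read_camera('scene')[150:270,140:290],None,fx=5,fy=5))
go(.4927,-.2258,.146,150)"
```

```text
[ 1.0082  2.6222 -0.0072]
t 14.4 pos [ 0.4937 -0.2256  0.1407] yaw 149.44 F [-10.6019   4.4386  27.0756] open 6.936057654102291e-07 q [ 52.   12.8 -33.6 105.9   8.   63.   74.9]
shift cm [ 0.0749 -0.064  -0.5296] turn [ 0.001   0.0091 -0.0098]
```

View pics/l_w.png

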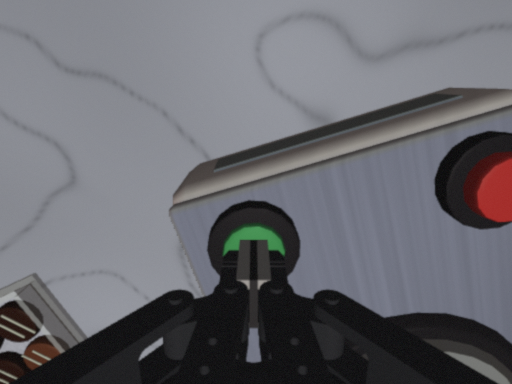

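View pics/l_s.png

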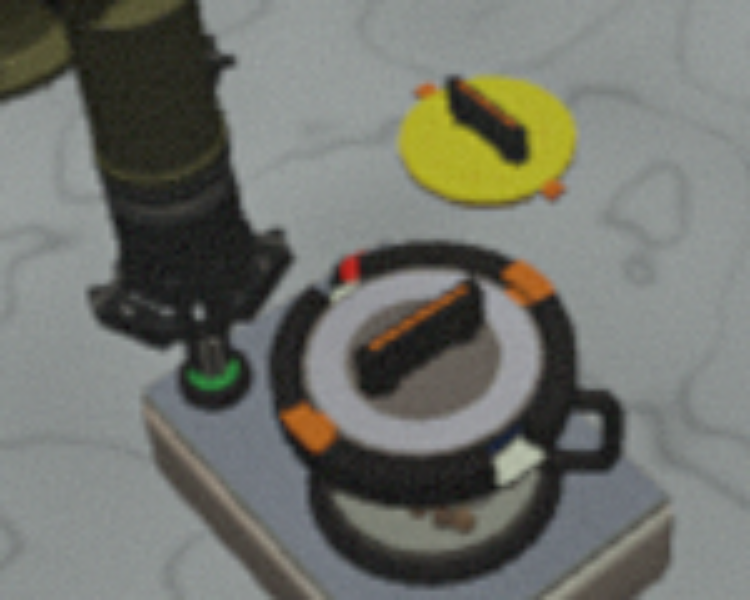

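```bash
python3 -c "
from h import *
import cv2
m=arm.camera_model('wrist');i=cv2.imread('pics/l_w.png')
j=cv2.imread('pics/l_w.png')
for z,c in ((.118,(0,0,255)),(.112,(255,0,0))):
  for t in np.linspace(0,2*np.pi,60):
    p=proj(m,np.array([.4927+.016*np.cos(t),-.2258+.016*np.sin(t),z])); cv2.circle(i,(int(p[0]*1+.5),int(p[1]+.5)),0,c,-1)
cv2.imwrite('pics/m_w.png',np.hstack([cv2.resize(x[190:290,200:310],None,fx=3.6,fy=3.6,interpolation=cv2.INTER_NEAREST) for x in (i,j)]))
"
```

```text
(no output)
```

View pics/m_w.png

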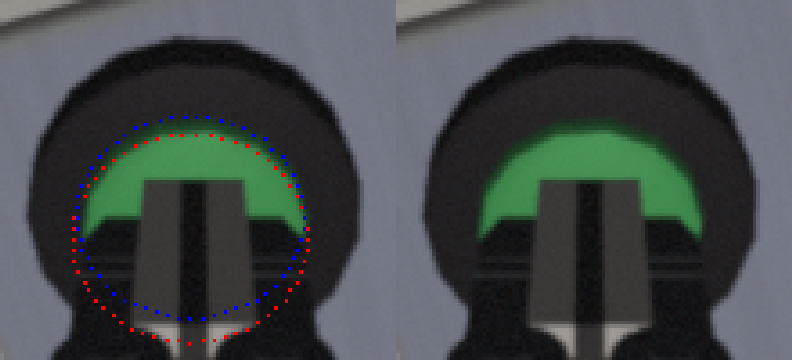

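```bash
python3 -c "
import cv2,numpy as np
i=cv2.imread('pics/k_w.png')
cv2.imwrite('pics/n_w.png',cv2.resize(i[165:250,210:300],None,fx=6,fy=6,interpolation=cv2.INTER_NEAREST))
"
```

```text
(no output)
```

View pics/n_w.png

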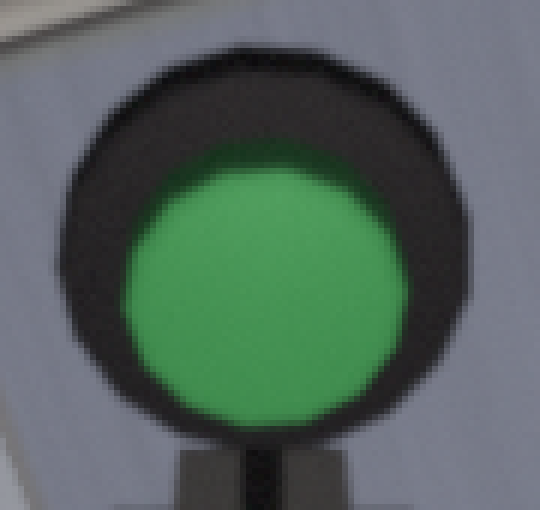

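Before the press the button's dark side wall was about 8.5 mm tall (crop n_w). Pressed it is about 2.5 mm (crop m_w), so the travel is about 6 mm and the button is bottomed, which fits the force rise. I lift off and check.

```bash
python3 -m pendant '[[[0,0,-0.5],[0,0,0],0],[[0,0,-1.5],[0,0,0],0],[[0,0,-5],[0,0,0],0],[[0,0,-9],[0,0,0],0],[[0,0,-13],[0,0,0],0],[[0,0,-16],[0,0,0],0],[[6,0,-16],[0,0,0],0],[[8,0,-16],[0,0,0],0],[[8,0,-16],[0,0,0],0]]'; python3 -c "
from h import *
import cv2
cv2.imwrite('pics/o_w.png',arm.read_camera('wrist'))
cv2.imwrite('pics/o_s.png',cv2.resize(arm.read_camera('scene')[150:270,140:290],None,fx=5,fy=5))
cv2.imwrite('pics/o_t.png',arm.read_camera('top'))
go(.4927,-.2258,.146,150)"
```

```text
time: 15.3
ee_pos: [0.4219, -0.183, 0.3009]
eef_rot: [[-0.861, 0.508, 0.009], [0.508, 0.861, -0.006], [-0.011, -0.001, -1.0]]
wrist_force: [1.1, -1.3, -0.0]
opening: -0.0001
t 15.45 pos [ 0.4241 -0.1849  0.3006] yaw 149.42 F [-0.0924 -0.3825  0.3262] open 0.00010634440362700803 q [ 56.3  -5.8 -33.2 103.8  -3.2  80.4  83.1]
shift cm [-7.8095 -0.0447 15.5502] turn [ 0.0007  0.0114 -0.0102]
```

View pics/o_w.png

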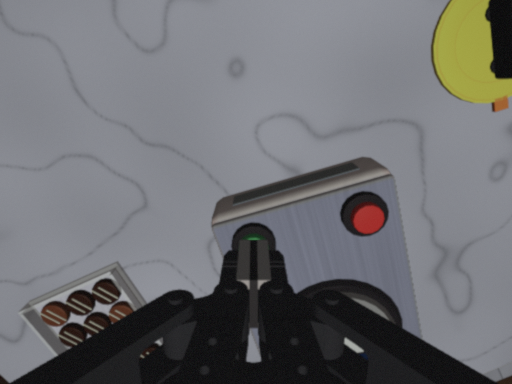

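View pics/o_s.png

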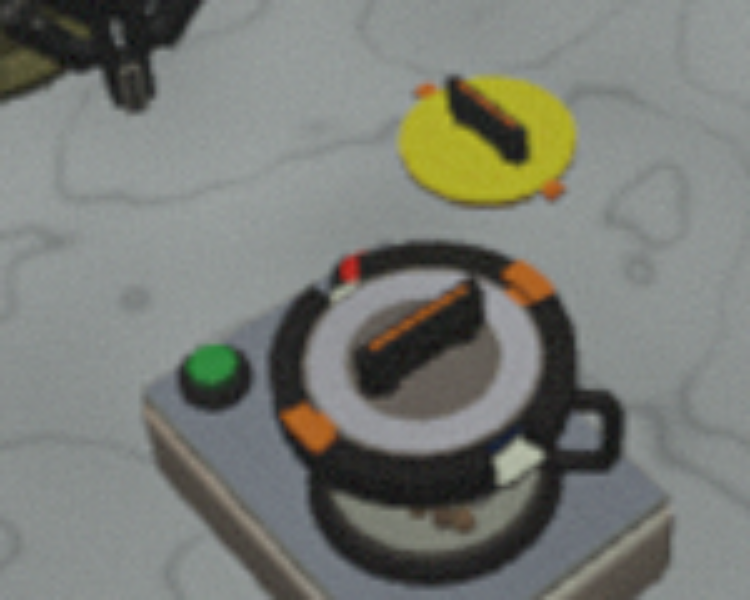

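View pics/o_t.png

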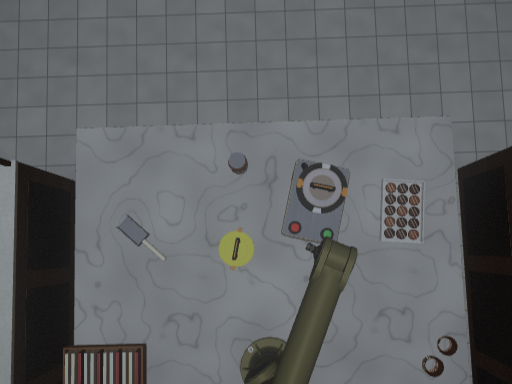

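The green button is back up at (211,362) in the scene crop, and the lid bar lines up with the orange pockets. In the top view the jar (237,162), scoop (132,230), tray (402,211) and yellow lid (236,249) sit where they started. The arm is clear.

```bash
python3 -c "
from bench import arm
print(arm.hand_in())"
```

```text
the job is handed in; nothing more can be done
None
```

The job is done and handed in at about 15.5 s: the lid is locked on the bowl, and I then pressed the green start button fully and let it come back up.

**Lid:** I gripped the grey lid and lowered its ears into the white gaps. I pushed it against the seal at about 10 N and turned it 90° clockwise. On easing off, lid_grip rose to about 33.5 mm above bowl_mouth and the seal's push fell to zero, which is the locked height. After release, both ears lie under the orange pockets.

**Start button:** The pictures show about 6 mm of travel. The force was 27 N against the expected 5 N, so I pushed harder than needed once it had bottomed out.

**Last pictures:** The button is up, the lid is in line with the pockets, and the jar, scoop, tray and yellow look-alike have not moved. The arm is clear of everything.

**Checks that disagreed or were unclear:**
- **Turn-back test:** I tried turning the lid back before letting it rise fully, and the gripper turned about 6.7° against 1.3 N m. I could not tell pocket play from slip in the grip, and did not repeat the test after release.
- **Fingertip height:** At the bottom of the press, the arm's reading put the fingertip about 3.5 mm higher than a fully pressed button should be. I relied on the force and the pictures instead.

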